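Pull the water-filter cassette out of its bar-counter dock

ROBOT

A 7-joint arm with a two-finger parallel gripper is mounted at the origin on the work surface. World frame = base frame: x ahead of the robot, y to its left, z up, the work surface at z = 0. Lengths are in m, angles in rad, forces in N, time in s.
With the tool pointing down it reaches from about 0.4 to 0.85 m from the base axis. Payload 4.5 kg.
Tool frame: the origin (TCP) lies at the very end of the fingers, on their centre line; the grasp point (between the pads) lies 19 mm behind it (r.grip_point_offset is the distance from the TCP to the grasp point, in m); z points along the fingers, y is the line along which they close (so a half turn about z gives the same grasp; the last joint's range is limited). The gripper opens to 88 mm and grips with 3 to 60 N. Pads are 18 mm wide; open, the fingers measure 123 mm over their backs; the gripper's body (75 mm by 187 mm) begins 45 mm behind the grasp point.
Start: joints at [-1.155, 0.689, -0.195, 1.565, 0.157, 0.902, -0.215], TCP at [0.233, 0.58, 0.239] pointing down, gripper open.
Joint ranges: [-3.01, 3.01], [-0.46, 2.08], [-1.47, 1.51], [0.13, 2.56], [-1, 4.14], [0.04, 2.09], [-2.66, 2.66]. Speed limits (rad/s): [2.57, 2.57, 3.14, 3.14, 3.14, 3.14, 3.14].

INTERFACE

Orientations are given as a unit quaternion [x, y, z, w].
In Python, from plant import r gives the robot as it stands.
- The arm moves only by the tool carry_out, never from a script. Its argument "rows" is a list of rows, each a list of 3 entries, a list of its own where there are three numbers: the shift along the tool's x, y, z in cm, then the turn, a rotation vector about the tool's x, y, z in degrees, then the closure, from 0 (fully open) to 1 (shut). A call has 1 to 12 rows; each row is the pose to reach, as a shift and turn from the pose commanded when the call began, along the tool's axes at that moment; what a row does not reach only later rows make up. A row lasts 1/10 s, in which the tool goes at most 50 mm and 8.59 degrees, less where a joint would pass 70% of its speed; a pose out of reach is approached as far as the arm can. A call with a gripper value outside its range is refused whole. The fingers move at their own pace and stop on an object; "newtons" is the grip in N (left out, the last holds). Time passes only in rows, so rows that repeat a pose let the fingers close. It gives the time, the measured TCP pose, the force, the opening and the grip force at its end, in the units of the state.
- r.get_state(): the state, without advancing time (a new reading comes with each control period).
- r.snapshot(name): name is "scene" or "side" or "wrist"; returns a dict with "image" (384x512x3 uint8, red, green, blue), "fx", "fy", "cx", "cy" (pixels), "dist_coeffs" ([k1, k2, p1, p2, k3] as OpenCV has them; the pictures are not rectified), "pose" (4x4, takes a point from camera to world coordinates). Camera axes: x right, y up, looking along -z (the intrinsics and any distortion apply to the point x, -y, -z); pixel columns grow to the right and rows downward; lengths in m; the calibration is good to about 2 mm. A picture is of the moment at which its call begins. There is no depth.
- r.finish_job(): hands the job in; it is judged then, once.
The state is a dict: "clock": time; "q": joint angles; "qd": joint speeds; "joint_torque": joint torques, N m; "tool_pos": TCP position; "eef_rot": TCP orientation; "contact_force": force on the tool from outside, world axes, zero at the start; "moment": the same for the moment, N m; "opening": opening from 0.0 (shut) to 1.0 (fully open); "finger_force": force on a finger pad.
Only numpy, scipy, OpenCV 4.12 (cv2) and the standard library are available. Lean on these libraries where they do the work, as an engineer would, in place of code of your own. Each camera call takes 0.05 s, during which the arm holds its last target. There are 200 camera calls.

TASK

The water filter on the bar counter is due for a check: by its brass wing nut, turn the red keeper arm clockwise to its stop so that it no longer covers the cassette, then pinch the cassette's two blue side catches fully together and lift the cassette straight up out of the dock. Finish while still holding it by the pinched catches, level and still, with its underside at least 5 cm above the top of the dock; do not let go or put it down. Do not push or tip the shot glass, the cup and the jigger standing around it.

Things in the scene. Friction and masses are not known exactly. Their poses are not given: they have to be found in the camera images.
- dock: Fixed metal filter dock, 60 mm high, origin on the counter below the middle of its well, z up; spans x -105 to +50 mm (hose stubs 22 mm more at +x), y -60 to +60. The wing nut stands at x = -75, y = 0. The well's floor is 12 mm above the counter; its mouth is 76 mm (x) by 63 mm (y), with a lip 12 mm thick under which the catches' noses hook.
- keeper (a joint): Angle of the brass wing nut with red keeper arm, rad: 0 = arm along the dock's +x, over the cassette; grows clockwise from above to a stop at 1.4. Starts at 0 to 0.2, covers the cassette until about 0.9, friction 0.1 N m, stays where left. Arm: 14 mm wide, reaches 53 mm from the nut's axis, 68 to 76 mm above the counter.
- wing (a point): Grip point of the brass wing nut, on its turning axis, 100 mm above the counter. The wing is an upright bar 36 mm long, 12 mm thick, 76 to 114 mm above the counter, its length lying in line with the red arm: pinch it across the 12 mm.
- cassette: Loose white filter cassette, 72 (x) x 56 (y) x 94 mm high, about 0.3 kg. Origin: centre of its underside, 12 mm above the counter when seated; axes parallel to the dock's when seated. Above the dock stands its white post (32 x 30 mm in plan, up to 106 mm above the counter) with a blue catch paddle on its +y and -y sides. Its shoulder under the keeper arm is 66 mm above the counter.
- catch_left_pad (a point): Middle of the outer face of the blue catch paddle on the cassette's +y side, 30 mm from the cassette's middle when let go, 76 mm above the cassette's underside (88 mm above the counter when seated). The paddle is 26 mm wide (x), 5 mm thick, 42 mm high, white ribs outside.
- catch_right_pad (a point): The same for the paddle on the -y side: the two outer faces are 60 mm apart when let go, 46 mm apart when fully pinched.
- catch_left (a joint): Inward travel of the left catch, m: 0 = let go (its nose hooks 4.5 mm under the dock's lip), 0.007 = fully in, at its stop. Sprung: 3 N to start, about 6.5 N to hold fully in. It clears the lip from 0.005.
- catch_right (a joint): The same for the right catch.
- shot_glass: Loose amber shot glass, 52 mm across, 75 mm high, origin under its centre. Bystander.
- paper_cup: Loose white paper drinks cup, 80 mm across, 95 mm high, origin under its centre. Bystander.
- jigger: Loose steel hourglass measure, 44 mm across, 75 mm high, origin under its centre. Bystander.
Mind the look-alikes: they are no part of the job. What is shaped like the cassette but green is not meant. Of the things that look like the dock, take the one that is farthest from the robot's base at the start.

How it is judged:
On the way, in this order (a step that is already met when the one before it is completed fails the run):
1. the keeper arm is turned clear of the cassette, to its stop, the cassette still seated (value of joint keeper above 1.1 rad and z of cassette in the frame of dock below 0.018 m), for 0.1 s.
2. both side catches are pinched in while the cassette still stands in the dock (value of joint each of catch_left, catch_right above 0.005 m and z of cassette in the frame of dock below 0.018 m), for 0.1 s.
At the end, for the whole second after the job is handed in: The cassette hangs from the fingers with both catches in by more than 5 mm, its underside more than 40 mm above the dock's top (100 mm above the counter), within 0.2 rad of level, slower than 0.03 m/s, touching neither the dock nor a bystander; the keeper arm is turned past 1.1 rad (value of joint keeper above 1.1 rad and value of joint each of catch_left, catch_right above 0.005 m and contact force between the fingers and cassette above 2 N and z of cassette in the frame of dock above 0.1 m and angle between cassette's own z axis and vertical below 0.2 rad and linear speed of cassette below 0.03 m/s and contact force between cassette and dock below 0.1 N and contact force between cassette and shot_glass below 0.1 N and contact force between cassette and paper_cup below 0.1 N and contact force between cassette and jigger below 0.1 N); the arm keeps its last pose, push and grip.
It fails at once if the amber shot glass is pushed by more than 25 mm or tipped (distance of shot_glass from where it was at the start of the episode above 0.025 m or angle between shot_glass's own z axis and vertical above 0.4 rad).
It fails at once if the white cup is pushed by more than 25 mm or tipped (distance of paper_cup from where it was at the start of the episode above 0.025 m or angle between paper_cup's own z axis and vertical above 0.4 rad).
It fails at once if the steel jigger is pushed by more than 25 mm or tipped (distance of jigger from where it was at the start of the episode above 0.025 m or angle between jigger's own z axis and vertical above 0.4 rad).
It also fails if it takes over 48 s, if anything falls off the work surface, if the arm or the gripper's body presses on something with over 40 N, if the wrist force passes 120 N, or if a joint passes its speed limit or range.

## Working session

There is one attempt and no reset: what is moved stays moved. The work goes in short steps, Python scripts to look and compute and a tool call to move; the robot and the scene stay as the last step left them, time stands still between calls to the robot, and variables do not carry over. Pictures are saved under pics/ and viewed, at most 10 in all, crops included, and the job is handed in when it is done.

Besides the shell and the picture viewer there is one more tool, called after "Emit:" by a JSON object that holds its "name" and its "arguments". carry_out: Moves the arm, as the interface text tells. Its arguments: {"type":"object","properties":{"rows":{"type":"array"},"newtons":{"type":"number"}},"required":["rows"]}

```bash
mkdir -p pics; cat > h.py <<'E'
import numpy as np,cv2
from plant import r
def snap(n,save=None):
    s=r.snapshot(n)
    if save: cv2.imwrite(f'pics/{save}.png',s['image'][:,:,::-1])
    return s
def ray(s,uv):
    K=np.array([[s['fx'],0,s['cx']],[0,s['fy'],s['cy']],[0,0,1.]])
    p=cv2.undistortPoints(np.array([[uv]],float),K,np.array(s['dist_coeffs'],float))[0,0]
    P=np.array(s['pose']);d=P[:3,:3]@np.array([p[0],-p[1],-1.]);return P[:3,3],d/np.linalg.norm(d)
def onz(s,uv,z):
    o,d=ray(s,uv);return o+d*(z-o[2])/d[2]
def proj(s,X):
    P=np.linalg.inv(np.array(s['pose']));c=P[:3,:3]@np.array(X)+P[:3,3]
    K=np.array([[s['fx'],0,s['cx']],[0,s['fy'],s['cy']],[0,0,1.]])
    return cv2.projectPoints(np.array([[c[0],-c[1],-c[2]]]),np.zeros(3),np.zeros(3),K,np.array(s['dist_coeffs'],float))[0][0,0]
E
python3 - <<'E'
from h import *
np.set_printoptions(precision=4,suppress=True)
ims=[snap(n,n+'0') for n in ('scene','side')]
w=snap('wrist','wrist0')
for s in ims+[w]: print(np.array(s['pose']).round(3).tolist(),s['fx'],s['dist_coeffs'])
cv2.imwrite('pics/both0.png',cv2.resize(np.hstack([s['image'][:,:,::-1] for s in ims]),(800,300)))
print(r.get_state())
E
```

```text
[[-0.578, -0.641, 0.506, 0.99], [0.816, -0.463, 0.346, 0.366], [0.012, 0.613, 0.79, 0.813], [0.0, 0.0, 0.0, 1.0]] 348.09047194243436 [-0.0893  0.      0.      0.      0.    ]
[[0.893, 0.248, -0.375, 0.038], [-0.449, 0.464, -0.764, -0.974], [-0.016, 0.851, 0.526, 0.775], [0.0, 0.0, 0.0, 1.0]] 413.84183639237483 [-0.0456  0.      0.      0.      0.    ]
[[0.373, -0.878, -0.3, 0.155], [0.928, 0.353, 0.122, 0.61], [-0.001, -0.323, 0.946, 0.383], [0.0, 0.0, 0.0, 1.0]] 270.00395219121737 [-0.0396  0.      0.      0.      0.    ]
{'clock': 0.15, 'q': array([-1.1552,  0.6898, -0.1945,  1.5661,  0.1573,  0.9025, -0.2152]), 'qd': array([-0.0003, -0.0029,  0.002 , -0.0035, -0.0001, -0.0015, -0.0025]), 'joint_torque': array([ -0.0004, -52.7861,  -1.2688, -15.3585,  -0.0527,   0.0038,
         0.0001]), 'tool_pos': array([0.2327, 0.5796, 0.2381]), 'eef_rot': array([ 0.1897,  0.9818, -0.0007, -0.0001]), 'contact_force': array([ 0.033 , -0.685 , -0.5433]), 'moment': array([-0.0003, -0.0255, -0.0005]), 'finger_force': 0.0, 'opening': 0.9976688501266883}
```

View pics/scene0.png

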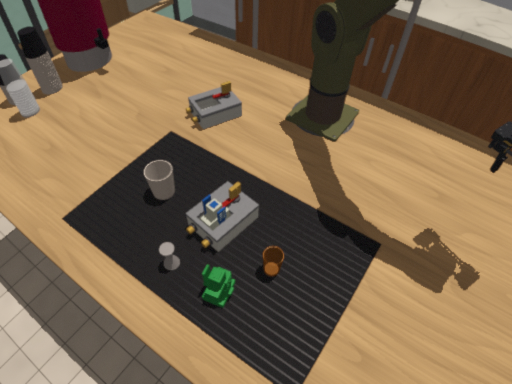

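View pics/side0.png

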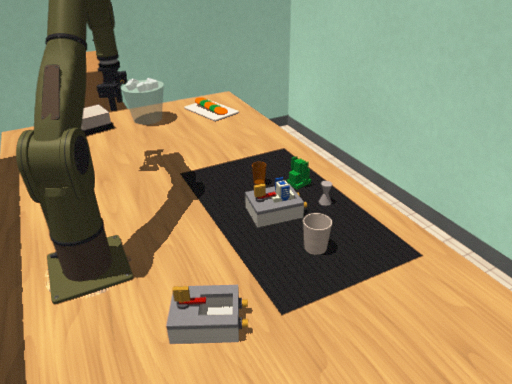

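The target candidates in the scene view are the dock with the white cassette at (222,215), an empty dock at (215,105) nearer the base, and a green cassette look-alike at (217,286). Nearby are the cup (160,180), jigger (169,256) and amber glass (272,262). I choose the dock at (222,215), which is at (275,200) in the side view, and will check it in a crop while measuring.

```bash
python3 - <<'E'
from h import *
np.set_printoptions(precision=4,suppress=True)
S=snap('scene');D=snap('side')
def blobs(s,lo,hi,box,mn=6):
    x0,y0,x1,y1=box
    hsv=cv2.cvtColor(s['image'],cv2.COLOR_RGB2HSV);m=cv2.inRange(hsv,lo,hi)
    k=np.zeros_like(m);k[y0:y1,x0:x1]=m[y0:y1,x0:x1]
    n,_,st,c=cv2.connectedComponentsWithStats(k);return [(st[i].tolist(),c[i].round(1).tolist()) for i in range(1,n) if st[i][4]>=mn]
for nm,s,b in(('scene',S,(180,170,265,255)),('side',D,(235,170,312,230))):
    print(nm,'brass',blobs(s,(14,140,90),(28,255,255),b));print(' red',blobs(s,(0,150,90),(8,255,255),b));print(' blue',blobs(s,(105,120,50),(125,255,255),b))
a=cv2.resize(S['image'][170:260,175:275],(500,450),interpolation=cv2.INTER_CUBIC)
b=cv2.resize(D['image'][165:235,235:315],(300,262),interpolation=cv2.INTER_CUBIC)
o=np.zeros((450,800,3),np.uint8);o[:,:500]=a;o[:262,500:]=b
cv2.imwrite('pics/crop1.png',o[:,:,::-1])
# bystanders, rough: base pixels
for n,uv in(('cup',(163,195)),('jig',(172,267)),('glass',(271,274))): print(n,onz(S,uv,0))
E
```

```text
scene brass [([230, 182, 11, 10, 67], [235.1, 186.7]), ([187, 226, 7, 7, 37], [190.0, 229.0]), ([202, 239, 8, 8, 41], [205.2, 242.4]), ([263, 252, 2, 3, 6], [263.5, 253.0])]
 red [([222, 198, 13, 8, 42], [226.9, 202.1])]
 blue [([202, 194, 8, 17, 57], [205.6, 200.0]), ([210, 201, 7, 7, 27], [213.1, 204.0]), ([217, 208, 8, 15, 45], [220.4, 214.4])]
side brass [([254, 179, 12, 18, 173], [259.0, 187.6]), ([297, 192, 3, 4, 6], [298.2, 193.3]), ([304, 202, 3, 5, 15], [305.0, 204.0])]
 red [([267, 192, 9, 4, 22], [271.3, 193.5])]
 blue [([275, 177, 8, 5, 25], [278.4, 178.6]), ([279, 181, 6, 3, 13], [281.8, 182.2]), ([281, 186, 8, 14, 56], [284.4, 193.0])]
cup [ 0.613  -0.2082  0.    ]
jig [ 0.7711 -0.0241  0.    ]
glass [0.6384 0.1931 0.    ]
```

View pics/crop1.png

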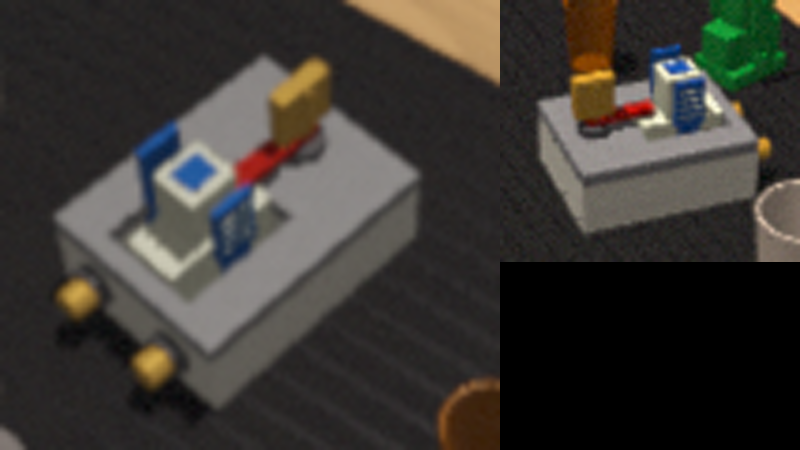

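The crop shows the chosen dock holding the white cassette with blue catches. The brass nut is at scene (235,187), the red arm points over the cassette, and the two stubs are at (190,229) and (205,242).

```bash
python3 - <<'E'
from h import *
np.set_printoptions(precision=4,suppress=True)
S=snap('scene');D=snap('side')
def tri(a,b):
    o,d=ray(S,a);p,e=ray(D,b);t=np.linalg.lstsq(np.c_[d,-e],p-o,rcond=None)[0]
    return (o+d*t[0]+p+e*t[1])/2,np.linalg.norm(o+d*t[0]-p-e*t[1])
print('nut',tri((235.1,186.7),(259,187.6)));print('label',tri((213.1,204),(281.8,182.2)))
c=[onz(S,u,.06)[:2] for u in((228,181.4),(258.6,205),(217.4,240),(186.4,213.4))]
c=np.array(c);print(c,[np.linalg.norm(c[i]-c[i-1]) for i in range(4)])
ax=(c[3]+c[2]-c[0]-c[1]);yaw=np.arctan2(ax[1],ax[0]);u=ax/np.linalg.norm(ax)
org=c.mean(0)+u*.0275
print('yaw corners',np.degrees(yaw),'org',org,'nut',org-.075*u)
n=tri((235.1,186.7),(259,187.6))[0];l=onz(S,(213.1,204),.106);n2=onz(S,(235.1,186.7),.097);l2=onz(D,(281.8,182.2),.106)
print('label@106',l,l2,'nut@97',n2,onz(D,(259,187.6),.095)); v=(l-n2)[:2];print(np.degrees(np.arctan2(v[1],v[0])),np.linalg.norm(v))
from scipy.spatial.transform import Rotation as R
T=R.from_quat(r.get_state()['eef_rot']).as_matrix();print(T)
# stubs
for p in((190,229),(205.2,242.4)):print('stub',onz(S,p,.03))
E
```

```text
nut (array([0.5305, 0.    , 0.1042]), np.float64(0.0026971161778067796))
label (array([ 0.6083, -0.0093,  0.1061]), np.float64(0.0007359551397575613))
[[ 0.4967 -0.0502]
 [ 0.5147  0.0676]
 [ 0.6651  0.0458]
 [ 0.6494 -0.0717]] [np.float64(0.1542532614109989), np.float64(0.11919713854517527), np.float64(0.15205155369161724), np.float64(0.11853344161725966)]
yaw corners -8.114186985582439 org [ 0.6087 -0.006 ] nut [0.5345 0.0046]
label@106 [ 0.6086 -0.0095  0.106 ] [ 0.6082 -0.0088  0.106 ] nut@97 [ 0.5246 -0.0031  0.097 ] [0.5381 0.0122 0.095 ]
-4.358482223124976 0.08429966614502964
[[-0.928   0.3726 -0.0001]
 [ 0.3726  0.928  -0.0003]
 [-0.     -0.0004 -1.    ]]
stub [ 0.6684 -0.0474  0.03  ]
stub [0.6764 0.0119 0.03  ]
```

Emit:
{"name": "carry_out", "arguments": {"rows": [[[-1,-0.9,0],[0,0,0],0],[[-3,-2.6,0],[0,0,-1],0],[[-6,-5.1,0],[0,0,-2],0],[[-9.5,-8.1,0],[0,0,-3],0],[[-13,-11.1,0],[0,0,-4],0],[[-16.5,-14.1,0],[0,0,-5],0],[[-20,-17.1,0],[0,0,-6],0],[[-23.5,-20.1,0],[0,0,-7],0],[[-27,-23.1,0],[0,0,-8],0],[[-30,-25.7,0],[0,0,-9],0],[[-32,-27.4,0],[0,0,-10],0],[[-33,-28.2,0],[0,0,-10],0]], "newtons": 30}}

```text
clock: 1.55
tool_pos: [0.4349, 0.1915, 0.2388]
eef_rot: [0.106, 0.994, -0.001, 0.0]
contact_force: [-0.3, 0.2, 0.0]
opening: 0.998
finger_force: 0.0
```

Emit:
{"name": "carry_out", "arguments": {"rows": [[[-1,-1.2,0],[0,0,0],0],[[-3,-3.6,0],[0,0,0],0],[[-5.5,-6.6,0],[0,0,0],0],[[-8,-9.7,0],[0,0,0],0],[[-10.5,-12.7,0],[0,0,0],0],[[-12.5,-15.1,0],[0,0,0],0],[[-13.6,-16.4,0],[0,0,0],0],[[-13.6,-16.4,0],[0,0,0],0]]}}

```text
clock: 2.35
tool_pos: [0.5341, 0.0046, 0.2385]
eef_rot: [0.106, 0.994, -0.0, 0.0]
contact_force: [0.2, 0.4, 0.2]
opening: 0.999
finger_force: 0.0
```

```bash
python3 - <<'E'
from h import *
W=snap('wrist','wrist1');s=r.get_state();print(s['tool_pos'],s['eef_rot'])
E
```

```text
[0.53322142 0.00686037 0.2385909 ] [ 1.04211601e-01  9.94555109e-01  2.54365108e-04 -1.09871911e-04]
```

View pics/wrist1.png

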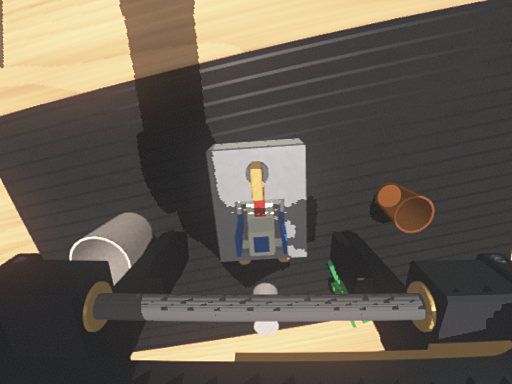

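The wrist view has the base at the top. It shows the wing bar at about (257,182), the red arm below it at (260,208), the cassette post label at (262,243) and blue paddles at (239,235) and (284,235). The cup and glass are well clear.

```bash
cat >> h.py <<'E'
def mask(s,lo,hi,box):
    m=cv2.inRange(cv2.cvtColor(s['image'],cv2.COLOR_RGB2HSV),lo,hi);k=np.zeros_like(m);x0,y0,x1,y1=box;k[y0:y1,x0:x1]=m[y0:y1,x0:x1];return k
E
python3 - <<'E'
from h import *
np.set_printoptions(precision=4,suppress=True)
W=snap('wrist');print(np.array(W['pose'])[:3,3],r.get_state()['tool_pos'])
b=mask(W,(12,110,80),(30,255,255),(235,150,280,218));ys,xs=np.nonzero(b)
for y in range(ys.min(),ys.max()+1,3): print(y,xs[ys==y].min(),xs[ys==y].max(),end='; ')
print()
rd=mask(W,(0,150,70),(9,255,255),(235,180,290,225));y2,x2=np.nonzero(rd);print('red',x2.mean(),y2.mean(),y2.min(),y2.max(),onz(W,(x2.mean(),y2.mean()),.076))
bl=mask(W,(105,100,40),(128,255,255),(225,190,300,262))
n,_,st,c=cv2.connectedComponentsWithStats(bl)
for i in range(1,n):
    if st[i][4]>15: print('blue',st[i],c[i],onz(W,c[i],.106))
# dock front/back edges
cv2.imwrite('pics/w1c.png',cv2.resize(W['image'][130:270,195:315],(600,700))[:600,:,::-1])
E
```

```text
[0.451  0.0233 0.3841] [0.5328 0.0083 0.2387]
163 251 257; 166 250 258; 169 249 258; 172 248 259; 175 248 259; 178 249 260; 181 249 260; 184 248 260; 187 249 261; 190 250 260; 193 250 260; 196 251 260; 199 251 260; 
red 257.2987012987013 205.19480519480518 197 214 [ 0.571  -0.0041  0.076 ]
blue [277 213   8  42 173] [281.     233.3988] [0.5991 0.0179 0.106 ]
blue [233 215   9  43 244] [237.0574 236.0738] [ 0.592  -0.0324  0.106 ]
blue [252 238  15  15 202] [258.9901 245.0743] [ 0.6088 -0.0101  0.106 ]
```

View pics/w1c.png

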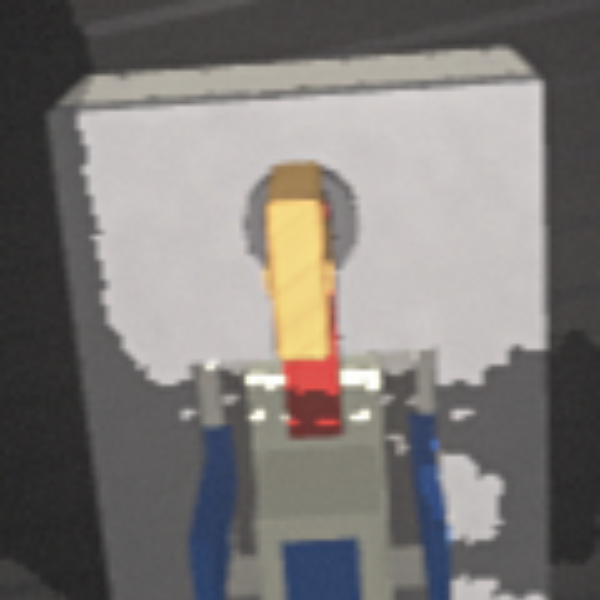

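```bash
python3 - <<'E'
from h import *
np.set_printoptions(precision=4,suppress=True)
W=snap('wrist');print(np.array(W['pose'])[:3,3],r.get_state()['tool_pos'],r.get_state()['eef_rot'])
def seg(a,b,z):
    p,q=onz(W,a,z),onz(W,b,z);d=q-p;print(p,q,'mid',(p+q)/2,'len',np.linalg.norm(d),'ang',np.degrees(np.arctan2(d[1],d[0])))
o=lambda x,y:(195+x/5-.4,130+y/5-.4)
seg(o(296,200),o(301.5,358),.114)   # wing top
seg(o(48,110),o(545,82),.06)  # dock back edge
seg(o(306,360),o(314,436),.076) # red arm visible
E
```

```text
[0.4506 0.0243 0.3842] [0.5326 0.0089 0.2387] [ 0.1023  0.9948  0.0006 -0.0003]
[0.5165 0.0054 0.114 ] [ 0.5507 -0.0008  0.114 ] mid [0.5336 0.0023 0.114 ] len 0.03479762273956354 ang -10.279539998140866
[ 0.4953 -0.0524  0.06  ] [0.5134 0.0664 0.06  ] mid [0.5044 0.007  0.06  ] len 0.12014396914765725 ang 81.34740866742482
[ 0.5655 -0.0034  0.076 ] [ 0.5858 -0.0057  0.076 ] mid [ 0.5757 -0.0045  0.076 ] len 0.020369125970526085 ang -6.4690128552349595
```

Emit:
{"name": "carry_out", "arguments": {"rows": [[[-0.2,-0.6,1],[0,0,-1.4],0],[[-0.2,-0.6,3],[0,0,-1.4],0],[[-0.2,-0.6,5.5],[0,0,-1.4],0],[[-0.2,-0.6,8],[0,0,-1.4],0],[[-0.2,-0.6,9.5],[0,0,-1.4],0],[[-0.2,-0.6,10.4],[0,0,-1.4],0],[[-0.2,-0.6,10.4],[0,0,-1.4],0],[[-0.2,-0.6,10.4],[0,0,-1.4],0],[[-0.2,-0.6,10.4],[0,0,-1.4],0]]}}

```text
clock: 3.4
tool_pos: [0.5347, 0.0008, 0.1355]
eef_rot: [0.091, 0.996, 0.0, 0.001]
contact_force: [0.5, -0.3, 0.4]
opening: 0.999
finger_force: 0.0
```

Emit:
{"name": "carry_out", "arguments": {"rows": [[[0,0.1,1],[0,0,0],0],[[0,0.1,2.5],[0,0,0],0],[[0,0.1,4],[0,0,0],0],[[0,0.1,5.1],[0,0,0],0],[[0,0.1,5.1],[0,0,0],0],[[0,0.1,5.1],[0,0,0],0],[[0,0.1,5.1],[0,0,0],0],[[0,0.1,5.1],[0,0,0],0]]}}

```text
clock: 4.2
tool_pos: [0.5347, 0.0016, 0.0843]
eef_rot: [0.091, 0.996, 0.0, 0.001]
contact_force: [0.1, 0.3, -0.5]
opening: 1.002
finger_force: 0.0
```

Emit:
{"name": "carry_out", "arguments": {"rows": [[[0.1,0.1,0],[0,0,0],0.3],[[0.1,0.1,0],[0,0,0],0.6],[[0.1,0.1,0],[0,0,0],1],[[0.1,0.1,0],[0,0,0],1],[[0.1,0.1,0],[0,0,0],1],[[0.1,0.1,0],[0,0,0],1],[[0.1,0.1,0],[0,0,0],1],[[0.1,0.1,0],[0,0,0],1],[[0.1,0.1,0],[0,0,0],1],[[0.1,0.1,0],[0,0,0],1]], "newtons": 20}}

```text
clock: 5.2
tool_pos: [0.5333, 0.0017, 0.0837]
eef_rot: [0.091, 0.996, -0.001, -0.0]
contact_force: [-1.0, 0.5, 0.3]
opening: 0.138
finger_force: 19.8
```

Emit:
{"name": "carry_out", "arguments": {"rows": [[[0,0,0],[0,0,2],1],[[0,0,0],[0,0,6],1],[[0,0,0],[0,0,10],1],[[0,0,0],[0,0,14],1],[[0,0,0],[0,0,18],1],[[0,0,0],[0,0,22],1],[[0,0,0],[0,0,26],1],[[0,0,0],[0,0,30],1],[[0,0,0],[0,0,34],1],[[0,0,0],[0,0,38],1],[[0,0,0],[0,0,40],1],[[0,0,0],[0,0,40],1]]}}

```text
clock: 6.4
tool_pos: [0.5337, 0.0025, 0.0837]
eef_rot: [0.427, 0.904, -0.0, 0.0]
contact_force: [0.4, -2.6, -1.4]
opening: 0.134
finger_force: 19.8
```

Emit:
{"name": "carry_out", "arguments": {"rows": [[[0,0,0],[0,0,2],1],[[0,0,0],[0,0,6],1],[[0,0,0],[0,0,10],1],[[0,0,0],[0,0,14],1],[[0,0,0],[0,0,18],1],[[0,0,0],[0,0,22],1],[[0,0,0],[0,0,26],1],[[0,0,0],[0,0,30],1],[[0,0,0],[0,0,34],1],[[0,0,0],[0,0,36.5],1],[[0,0,0],[0,0,38],1],[[0,0,0],[0,0,38],1]]}}

```text
clock: 7.6
tool_pos: [0.5343, 0.0027, 0.0837]
eef_rot: [0.698, 0.716, 0.001, 0.001]
contact_force: [2.7, -4.1, -3.8]
opening: 0.137
finger_force: 19.8
```

```bash
python3 -c "
from h import *
s=r.get_state();print(s['moment'],s['contact_force'],s['q'],s['tool_pos'],s['eef_rot'],s['opening'])"
```

```text
[-0.51053328 -0.56792109  0.03400282] [ 2.71986697 -4.084262   -3.81136645] [-0.1452134   0.82123947  0.09005589  1.96875632 -0.18841132  0.3577949
  0.11915809] [0.53430882 0.00271758 0.08370188] [6.97747291e-01 7.16343514e-01 5.41958266e-04 6.27707170e-04] 0.1369342463829293
```

Emit:
{"name": "carry_out", "arguments": {"rows": [[[0,0,0],[0,0,0],0.7],[[0,0,0],[0,0,0],0.7],[[0,0,0],[0,0,0],0.7],[[0,0,0],[0,0,0],0.7],[[0,0,-1],[0,0,0],0.7],[[0,0,-3],[0,0,0],0.7],[[0,0,-6],[0,0,0],0.7],[[0,0,-9],[0,0,0],0.7],[[0,0,-12],[0,0,0],0.7],[[0,0,-14],[0,0,0],0.4],[[0,0,-15],[0,0,0],0],[[0,0,-15],[0,0,0],0]]}}

```text
clock: 8.8
tool_pos: [0.5341, 0.0028, 0.2351]
eef_rot: [0.698, 0.716, 0.001, 0.001]
contact_force: [0.5, -0.1, -0.8]
opening: 0.551
finger_force: 0.0
```

Emit:
{"name": "carry_out", "arguments": {"rows": [[[0,0,0],[0,0,-6],0],[[0,0,0],[0,0,-13],0],[[0,0,0],[0,0,-20],0],[[0,0,0],[0,0,-27],0],[[0,0,0],[0,0,-34],0],[[0,0,0],[0,0,-41],0],[[0,0,0],[0,0,-48],0],[[0,0,0],[0,0,-55],0],[[0,0,0],[0,0,-62],0],[[0,0,0],[0,0,-69],0],[[0,0,0],[0,0,-76],0],[[0,0,0],[0,0,-80],0]]}}

```text
clock: 10.0
tool_pos: [0.5325, 0.0027, 0.2323]
eef_rot: [0.072, 0.997, 0.0, -0.001]
contact_force: [0.1, 0.1, 0.1]
opening: 1.002
finger_force: 0.0
```

```bash
python3 - <<'E'
from h import *
W=snap('wrist');print(r.get_state()['tool_pos'],r.get_state()['eef_rot'])
cv2.imwrite('pics/w2.png',cv2.resize(W['image'][120:280,156:356],(800,640))[:600,:,::-1])
bl=mask(W,(105,100,40),(128,255,255),(205,170,310,275))
n,_,st,c=cv2.connectedComponentsWithStats(bl)
for i in range(1,n):
    if st[i][4]>15: print('blue',st[i],c[i],onz(W,c[i],.106))
E
```

```text
[0.53247792 0.00262237 0.23229842] [ 7.10991144e-02  9.97468091e-01  1.11716947e-04 -1.52031234e-03]
blue [232 217   9  43 226] [235.98230088 237.86725664] [ 0.5919227  -0.03320077  0.106     ]
blue [277 217   9  42 207] [280.89855072 236.95169082] [0.59808622 0.01720321 0.106     ]
blue [252 241  14  15 210] [258.5 248. ] [ 0.60849834 -0.00988603  0.106     ]
```

View pics/w2.png

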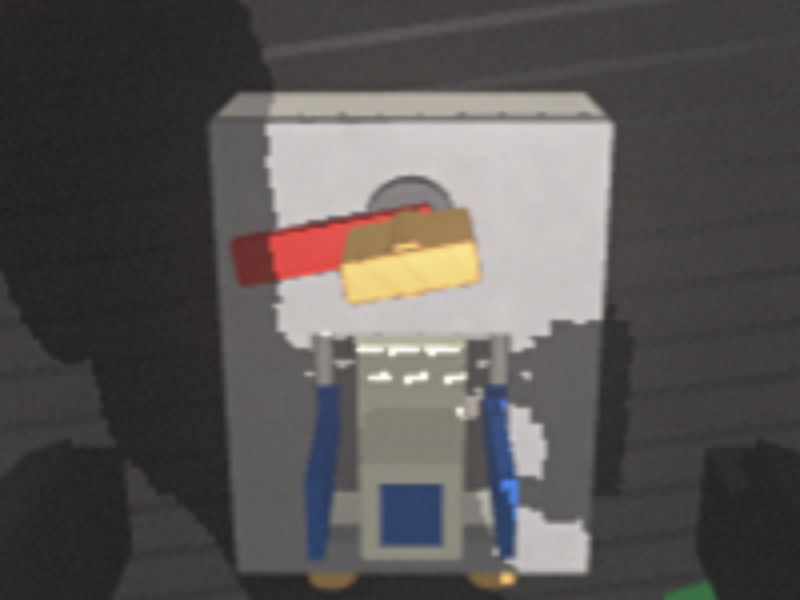

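Emit:
{"name": "carry_out", "arguments": {"rows": [[[-1.5,0,0],[0,0,0.4],0],[[-4.5,-0.1,0],[0,0,0.4],0],[[-7,-0.1,0],[0,0,0.4],0],[[-7.6,-0.1,1],[0,0,0.4],0],[[-7.6,-0.1,3.5],[0,0,0.4],0],[[-7.6,-0.1,6.5],[0,0,0.4],0],[[-7.6,-0.1,9],[0,0,0.4],0],[[-7.6,-0.1,10],[0,0,0.4],0],[[-7.6,-0.1,10],[0,0,0.4],0],[[-7.6,-0.1,10],[0,0,0.4],0],[[-7.6,-0.1,10],[0,0,0.4],0]]}}

```text
clock: 11.15
tool_pos: [0.6093, -0.0093, 0.1349]
eef_rot: [0.077, 0.997, 0.0, 0.001]
contact_force: [-0.5, 0.2, -0.2]
opening: 0.998
finger_force: 0.0
```

Emit:
{"name": "carry_out", "arguments": {"rows": [[[0.1,0,1],[0,0,0],0],[[0.1,0,2.5],[0,0,0],0],[[0.1,0,4],[0,0,0],0],[[0.1,0,5.5],[0,0,0],0],[[0.1,0,6.2],[0,0,0],0],[[0.1,0,6.2],[0,0,0],0],[[0.1,0,6.2],[0,0,0],0],[[0.1,0,6.2],[0,0,0],0]]}}

```text
clock: 11.95
tool_pos: [0.608, -0.0092, 0.0722]
eef_rot: [0.077, 0.997, 0.0, 0.001]
contact_force: [-0.2, -1.0, -0.6]
opening: 1.0
finger_force: 0.0
```

Emit:
{"name": "carry_out", "arguments": {"rows": [[[0,0,0],[0,0,0],0.2],[[0,0,0],[0,0,0],0.3],[[0,0,0],[0,0,0],0.4],[[0,0,0],[0,0,0],0.6],[[0,0,0],[0,0,0],1],[[0,0,0],[0,0,0],1],[[0,0,0],[0,0,0],1],[[0,0,0],[0,0,0],1],[[0,0,0],[0,0,0],1],[[0,0,0],[0,0,0],1]], "newtons": 30}}

```text
clock: 12.95
tool_pos: [0.6077, -0.009, 0.0722]
eef_rot: [0.077, 0.997, 0.0, 0.0]
contact_force: [-1.5, 0.1, 4.8]
opening: 0.494
finger_force: 30.0
```

```bash
python3 - <<'E'
from h import *
W=snap('wrist');D=snap('side')
a=cv2.resize(W['image'],(440,330));b=cv2.resize(D['image'][150:230,235:335],(360,288),interpolation=cv2.INTER_CUBIC)
o=np.zeros((330,800,3),np.uint8);o[:,:440]=a;o[:288,440:]=b;cv2.imwrite('pics/w3.png',o[:,:,::-1])
s=r.get_state();print(s['opening'],s['finger_force'],s['contact_force'],s['moment'])
E
```

```text
0.49631053566326305 30.000881512532942 [-0.32864633  1.85677832  6.04951787] [0.06503065 0.22579029 0.009324  ]
```

View pics/w3.png

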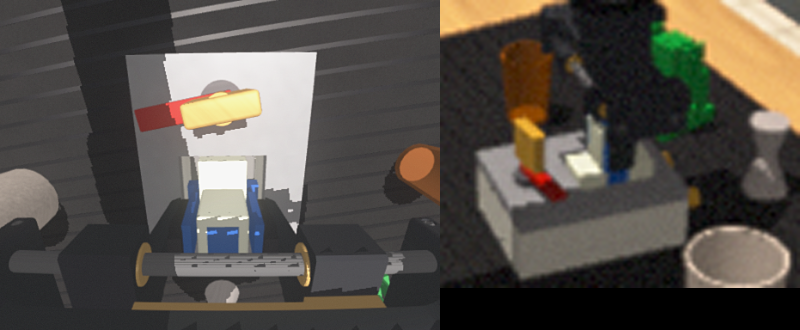

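The wrist view shows both fingers on the blue paddles, at (195,215) and (255,215), pressed in towards the post, with the keeper turned away at (200,105). Next is the lift.

Emit:
{"name": "carry_out", "arguments": {"rows": [[[0,0,-0.3],[0,0,0],1],[[0,0,-0.8],[0,0,0],1],[[0,0,-1.4],[0,0,0],1],[[0,0,-2],[0,0,0],1],[[0,0,-2.6],[0,0,0],1],[[0,0,-3.2],[0,0,0],1],[[0,0,-3.7],[0,0,0],1],[[0,0,-4],[0,0,0],1],[[0,0,-4],[0,0,0],1]]}}

```text
clock: 13.95
tool_pos: [0.6078, -0.0093, 0.1122]
eef_rot: [0.077, 0.997, 0.0, 0.0]
contact_force: [0.5, 0.0, -4.4]
opening: 0.491
finger_force: 30.0
```

Emit:
{"name": "carry_out", "arguments": {"rows": [[[0,0,-0.5],[0,0,0],1],[[0,0,-1.5],[0,0,0],1],[[0,0,-2.5],[0,0,0],1],[[0,0,-3.5],[0,0,0],1],[[0,0,-4.5],[0,0,0],1],[[0,0,-5.5],[0,0,0],1],[[0,0,-6.5],[0,0,0],1],[[0,0,-7.5],[0,0,0],1],[[0,0,-8.3],[0,0,0],1],[[0,0,-8.8],[0,0,0],1],[[0,0,-9],[0,0,0],1],[[0,0,-9],[0,0,0],1]]}}

```text
clock: 15.15
tool_pos: [0.6075, -0.0093, 0.2018]
eef_rot: [0.077, 0.997, 0.0, 0.0]
contact_force: [-1.2, -0.8, -4.3]
opening: 0.495
finger_force: 30.0
```

Emit:
{"name": "carry_out", "arguments": {"rows": [[[0,0,0],[0,0,0],1],[[0,0,0],[0,0,0],1],[[0,0,0],[0,0,0],1],[[0,0,0],[0,0,0],1],[[0,0,0],[0,0,0],1],[[0,0,0],[0,0,0],1],[[0,0,0],[0,0,0],1],[[0,0,0],[0,0,0],1]]}}

```text
clock: 15.95
tool_pos: [0.6076, -0.0093, 0.2017]
eef_rot: [0.077, 0.997, 0.0, 0.0]
contact_force: [0.1, -0.4, -3.2]
opening: 0.498
finger_force: 30.0
```

```bash
python3 - <<'E'
from h import *
W=snap('scene');D=snap('side')
a=cv2.resize(W['image'][110:270,130:300],(400,376),interpolation=cv2.INTER_CUBIC);b=cv2.resize(D['image'][110:270,220:390],(400,376),interpolation=cv2.INTER_CUBIC)
cv2.imwrite('pics/w4.png',np.hstack([a,b])[:,:,::-1])
s=r.get_state();print(s['opening'],s['finger_force'],s['contact_force'],s['moment'],s['tool_pos'],np.abs(s['qd']).max())
E
```

```text
0.49720779562439915 29.999215503630694 [ 0.33362608  0.27622506 -4.47998543] [-0.00021951 -0.06776123  0.01892385] [ 0.60750836 -0.00919146  0.20170201] 0.0011253246767952022
```

View pics/w4.png

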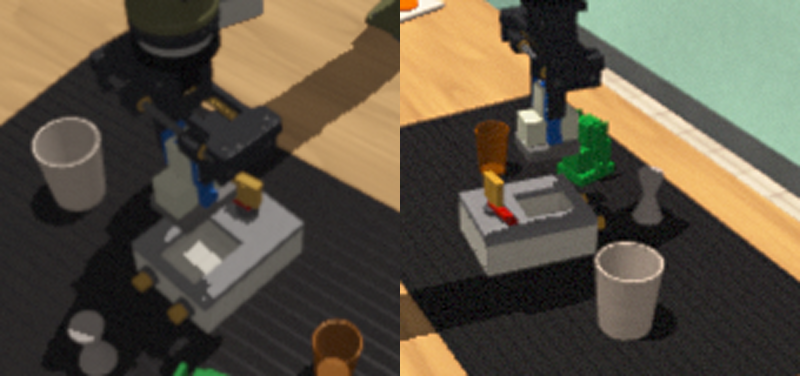

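The cassette hangs level from the catches, clear of the empty dock, at scene crop (180,180) and side crop (545,130). The bystanders are all upright.

```bash
python3 -c "
from plant import r
print(r.finish_job())"
```

```text
the job is handed in; nothing more can be done
None
```

I turned the keeper arm to its stop and lifted the cassette out by its pinched catches. It was hanging level and still about 8 cm above the dock top when I handed the job in at about 16 s; no verdict was returned.

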